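# Find the seized guide roller

## Robot

A 6-joint arm with a two-finger parallel gripper is mounted at the origin on a cart in front of the work surface, level with it; the furniture and walls round the work are solid. World frame = base frame: x ahead of the robot, y to its left, z up, the work surface at z = 0. Lengths are in mm, angles in degrees, forces in N, time in s.
With the tool pointing down it reaches from about 375 to 900 mm from the base axis. Payload 3.1 kg.
Tool frame: the origin (TCP) lies between the finger pads; the fingertips stand 11 mm ahead of it and the grasp point (between the pads) lies 8 mm behind it (robot.tips_ahead is the distance from the TCP to the fingertips, in mm); z points along the fingers, y is the direction in which the jaws open and shut (so a half turn about z gives the same grasp; the last joint's range is limited). The gripper opens to 85 mm and grips with 20 to 120 N. Pads are 22 mm wide; open, the fingers measure 114 mm over their backs; the gripper's body (76 mm by 85 mm) begins 54 mm behind the grasp point. The pads swing forward as they close: fully open they stand 13 mm farther back than shut.
Start: joints at [60.189, 30.224, 82.088, -0, 67.689, -10.227], TCP at [209.448, 588.836, 242.31] pointing down, gripper open.
Joint ranges: [-176.69, 176.69], [-43.24, 126.21], [12.49, 139.97], [-82, 262], [0, 151.66], [-163.58, 163.58]. Speed limits (degrees/s): [159.86, 159.86, 180, 180, 180, 180].

## Interface

Orientations are given as a 3x3 rotation matrix whose columns are the frame's x, y, z axes.
In Python, from bench import sense, vision, robot gives the robot as it stands.
- The arm moves only by the shell command python3 -m jog 'ROWS' [FORCE]. ROWS is JSON, one flat list of numbers, 7 for each row, row after row: the shift along the world's x, y, z in m, then the turn, a rotation vector about the world's x, y, z in rad, then the finger opening in m, from 0 to 0.0854. In form: [tx, ty, tz, wx, wy, wz, jaw, tx, ty, tz, wx, wy, wz, jaw, ...]. A call has 1 to 12 rows; each row is the pose to reach, as a shift and turn from the pose commanded when the call began; what a row does not reach only later rows make up. A row lasts 1/8 s, in which the tool goes at most 62.5 mm and 10.7 degrees, less where a joint would pass 70% of its speed; a pose out of reach is approached as far as the arm can. A call with a gripper value outside its range is refused whole. The fingers move at their own pace and stop on an object; FORCE is the grip in N (left out, the last holds). Time passes only in rows, so rows that repeat a pose let the fingers close. It gives the time, the measured TCP pose, the force and the opening at its end, in the units of the state.
- sense(): the state, without advancing time (a new reading comes with each control period).
- vision.grab_frame(name): name is "side" or "top" or "wrist"; returns a dict with "pixels" (384x512x3 uint8, red, green, blue), "depth" (384x512 float32, mm along the optical axis (not along the pixel's ray), 0 where there is no reading), "fx", "fy", "cx", "cy" (pixels), "R" (3x3) and "t" (3): a world point X has camera coordinates R X + t; the wrist camera has in their place "tool_from_camera" (4x4, takes a point from camera to tool coordinates, whose origin is the TCP and whose axes are the flange's). Camera axes: x right, y down, z forward; pixel columns grow to the right and rows downward; lengths in mm; the calibration is good to about 2 mm. A picture is of the moment at which its call begins: read the wrist's pose just before it.
- robot.finish_job(): hands the job in, once; it reports no verdict.
The state is a dict: "t": time; "joint_pos": joint angles; "joint_velocities": joint speeds; "effort": joint torques, N m; "ee_pos": TCP position; "orientation": TCP orientation; "wrist_force": force on the tool from outside, world axes, zero at the start; "wrist_torque": the same for the moment, N m; "grip_width": finger opening in mm.
Only numpy, scipy, OpenCV 4.12 (cv2) and the standard library are available. Lean on these libraries where they do the work, as an engineer would, in place of code of your own. Each camera call takes 0.05 s, during which the arm holds its last target.

## Task

Check the rollers of the infeed guide: run the fingertips gently along the row of black rollers that line the channel, so that every roller that is free turns clearly away from where its yellow mark pointed. One of the five is seized and its mark stays put: finish with the fingertips resting lightly against that roller alone, pushing it back a little on its spring, and hold them there while the program ends. Grip nothing, and leave the loose things on the bed alone.

Things in the scene. Friction and masses are not known exactly. Their poses are not given: they have to be found in the camera images.
- guide: the infeed guide, fixed to the bed: a grey base plate 176 x 300 mm, 6 mm thick, with a channel along it between an aluminium fence and a row of five rollers, with green spring housings 40 mm high behind them. Origin under the plate, at bed level, 10 mm off its middle; x points across the channel from fence to rollers, y along the channel, z up
- channel (a point): middle of the channel's floor, 6 mm above the bed; axes as the guide's. The channel is empty, open above and at both ends (y = +-150 mm), 70 mm wide: fence face at x = -35 mm (32 mm high over the bed, its flared ends reach y = +-178 mm), roller faces at x = +35 mm. The rollers stand 56 mm apart, at y = +112, +56, 0, -56, -112 mm
- station_a: one of the five alike roller stations; which of the five places it has changes from run to run. Its origin lies at bed level on the axis of its roller when that is not pressed (guide x = +32 mm); axes as the guide's. The black rubber roller is upright, 40 mm across, from 14 to 44 mm above the bed, with an aluminium hub and a yellow mark, 14 x 6 mm, on its top face from hub to rim
- station_b: one of the five alike roller stations; which of the five places it has changes from run to run. Its origin lies at bed level on the axis of its roller when that is not pressed (guide x = +32 mm); axes as the guide's. The black rubber roller is upright, 40 mm across, from 14 to 44 mm above the bed, with an aluminium hub and a yellow mark, 14 x 6 mm, on its top face from hub to rim
- station_c: one of the five alike roller stations; which of the five places it has changes from run to run. Its origin lies at bed level on the axis of its roller when that is not pressed (guide x = +32 mm); axes as the guide's. The black rubber roller is upright, 40 mm across, from 14 to 44 mm above the bed, with an aluminium hub and a yellow mark, 14 x 6 mm, on its top face from hub to rim
- station_d: one of the five alike roller stations; which of the five places it has changes from run to run. Its origin lies at bed level on the axis of its roller when that is not pressed (guide x = +32 mm); axes as the guide's. The black rubber roller is upright, 40 mm across, from 14 to 44 mm above the bed, with an aluminium hub and a yellow mark, 14 x 6 mm, on its top face from hub to rim
- station_e: one of the five alike roller stations; which of the five places it has changes from run to run. Its origin lies at bed level on the axis of its roller when that is not pressed (guide x = +32 mm); axes as the guide's. The black rubber roller is upright, 40 mm across, from 14 to 44 mm above the bed, with an aluminium hub and a yellow mark, 14 x 6 mm, on its top face from hub to rim
- roller_a (a joint): turn of the roller of station_a about its upright axis (rad, positive counter-clockwise from above, no end stops). At 0 its yellow mark points straight across the channel at the fence, and all five start within 0.1 of that. Four rollers turn at a touch (under 0.01 N m), one is seized and does not turn
- roller_b (a joint): turn of the roller of station_b about its upright axis (rad, positive counter-clockwise from above, no end stops). At 0 its yellow mark points straight across the channel at the fence, and all five start within 0.1 of that. Four rollers turn at a touch (under 0.01 N m), one is seized and does not turn
- roller_c (a joint): turn of the roller of station_c about its upright axis (rad, positive counter-clockwise from above, no end stops). At 0 its yellow mark points straight across the channel at the fence, and all five start within 0.1 of that. Four rollers turn at a touch (under 0.01 N m), one is seized and does not turn
- roller_d (a joint): turn of the roller of station_d about its upright axis (rad, positive counter-clockwise from above, no end stops). At 0 its yellow mark points straight across the channel at the fence, and all five start within 0.1 of that. Four rollers turn at a touch (under 0.01 N m), one is seized and does not turn
- roller_e (a joint): turn of the roller of station_e about its upright axis (rad, positive counter-clockwise from above, no end stops). At 0 its yellow mark points straight across the channel at the fence, and all five start within 0.1 of that. Four rollers turn at a touch (under 0.01 N m), one is seized and does not turn
- press_a (a joint): spring travel of the roller of station_a: 0 at rest, grows to its stop at 0.009 m as the roller is pushed away from the fence. The spring takes 2.3 N to start and 0.45 N more for each mm
- press_b (a joint): spring travel of the roller of station_b: 0 at rest, grows to its stop at 0.009 m as the roller is pushed away from the fence. The spring takes 2.3 N to start and 0.45 N more for each mm
- press_c (a joint): spring travel of the roller of station_c: 0 at rest, grows to its stop at 0.009 m as the roller is pushed away from the fence. The spring takes 2.3 N to start and 0.45 N more for each mm
- press_d (a joint): spring travel of the roller of station_d: 0 at rest, grows to its stop at 0.009 m as the roller is pushed away from the fence. The spring takes 2.3 N to start and 0.45 N more for each mm
- press_e (a joint): spring travel of the roller of station_e: 0 at rest, grows to its stop at 0.009 m as the roller is pushed away from the fence. The spring takes 2.3 N to start and 0.45 N more for each mm
- next_block: loose dark wooden block with finger joints, 45 x 122 x 26 mm, lying on the bed 45 mm or more off the +y end of the guide, in line with the channel; a bystander, to be left alone. Origin: near the middle of its underside
- spare_block: loose wooden block with finger joints, 48 x 160 x 26 mm, lying on the bed; a bystander, to be left alone. Origin: near the middle of its underside
- spanner: loose combination spanner, 41 x 211 x 9 mm, lying on the bed; a bystander, to be left alone. Origin: near the middle of its underside
- mug: loose white tea mug, 95 mm high; a bystander, to be left alone. Origin: near the middle of its underside
- glue_pot: loose glue pot, 105 x 87 x 79 mm; a bystander, to be left alone. Origin: near the middle of its underside
- large_nut: loose hex nut, 24 x 27 x 13 mm; a bystander, to be left alone. Origin: near the middle of its underside
- bolt: loose bolt standing on its head, 67 mm high, 20 mm across; a bystander, to be left alone. Origin: near the middle of its underside

How it is judged (in metres and radians):
On the way:
1. each of the four free rollers stands turned by 0.5 rad or more from its zero, either way ((value of joint roller_a above 0.5 rad or value of joint roller_a below -0.5 rad) and (value of joint roller_b above 0.5 rad or value of joint roller_b below -0.5 rad) and (value of joint roller_d above 0.5 rad or value of joint roller_d below -0.5 rad) and (value of joint roller_e above 0.5 rad or value of joint roller_e below -0.5 rad)), for 0.1 s.
At the end, for the whole second after the job is handed in: the fingers rest against the seized roller with 0.8 to 12 N, its spring pushed back by 0.5 mm or more, and touch no other roller; through the last second the arm keeps still (contact force between the fingers and station_c between 0.8 and 12 N and value of joint press_c above 0.0005 m and contact force between the fingers and station_a below 0.2 N and contact force between the fingers and station_b below 0.2 N and contact force between the fingers and station_d below 0.2 N and contact force between the fingers and station_e below 0.2 N); the arm keeps its last pose, push and grip.
It fails at once if the fingers or the arm push on a roller station with more than 18 N (also: a roller is gripped) (contact force between any of the fingers, the arm and station_a above 18 N or contact force between any of the fingers, the arm and station_b above 18 N or contact force between any of the fingers, the arm and station_c above 18 N or contact force between any of the fingers, the arm and station_d above 18 N or contact force between any of the fingers, the arm and station_e above 18 N).
It fails at once if a loose thing on the bed is moved by more than 12 mm (distance of any of next_block, spare_block, spanner, mug, glue_pot, large_nut, bolt from where it was at the start of the episode above 0.012 m).
It fails at once if the fingers press on or grip a loose thing on the bed with more than 4 N (contact force between the fingers and next_block above 4 N or contact force between the fingers and spare_block above 4 N or contact force between the fingers and spanner above 4 N or contact force between the fingers and mug above 4 N or contact force between the fingers and glue_pot above 4 N or contact force between the fingers and large_nut above 4 N or contact force between the fingers and bolt above 4 N).
It also fails if it takes over 38 s, if anything falls off the work surface, if the arm or the gripper's body presses on something with over 40 N, if the wrist force passes 120 N, or if a joint passes its speed limit or range.

## Working session

There is one attempt and no reset: what is moved stays moved. The work goes in short steps, Python scripts to look and compute and a shell command to move; the robot and the scene stay as the last step left them, time stands still between calls to the robot, and variables do not carry over. Pictures are saved under pics/ and viewed, and the job is handed in when it is done.

```bash
mkdir -p pics
python3 - <<'E'
from bench import sense, vision, robot
import cv2,numpy as np
s=sense();print(s['t'],s['ee_pos'],s['orientation'],s['wrist_force'],s['grip_width'],robot.tips_ahead)
for n in('top','side','wrist'):
    f=vision.grab_frame(n);cv2.imwrite(f'pics/{n}0.png',f['pixels'][:,:,::-1])
    np.savez(f'{n}0.npz',**f)
E
```

```text
0.0 [209.10057834 588.27326338 241.36963309] [[-9.42171205e-01  3.35130364e-01 -1.02929030e-03]
 [ 3.35131745e-01  9.42169551e-01 -1.80273148e-03]
 [ 3.65615927e-04 -2.04342955e-03 -9.99997845e-01]] [ 0.68132677 -0.24378334  1.00472382] 85.58117573203772 11.0
```

View pics/top0.png

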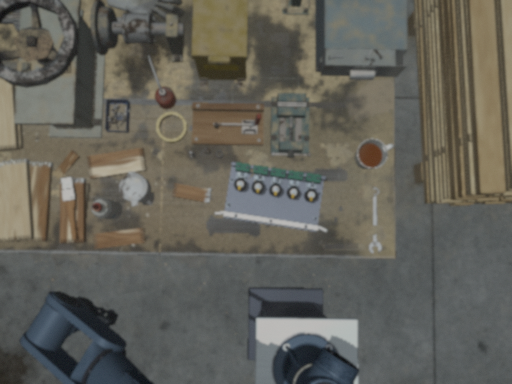

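View pics/side0.png

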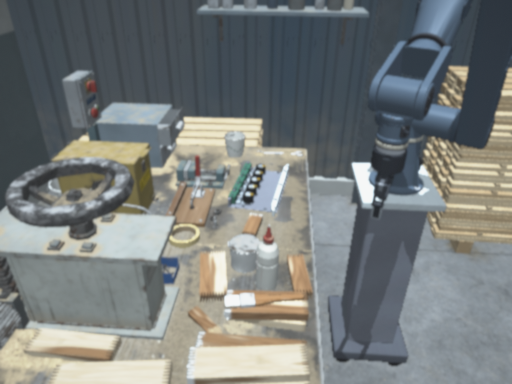

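View pics/wrist0.png

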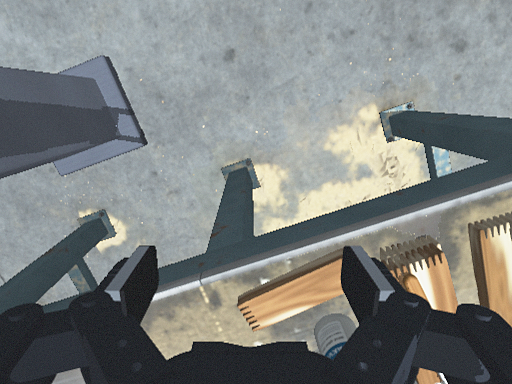

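Run:
```python
import cv2,numpy as np
f=np.load('top0.npz');im=f['pixels'][:,:,::-1]
print(f['fx'],f['R'],f['t'])
c=im[140:260,160:400];cv2.imwrite('pics/topcrop.png',cv2.resize(c,None,fx=3.3,fy=3.3,interpolation=cv2.INTER_CUBIC))
h=cv2.cvtColor(np.ascontiguousarray(im),cv2.COLOR_BGR2HSV)
R,t=f['R'],f['t']
def ray(u,v,z):
    d=R.T@np.array([(u-f['cx'])/f['fx'],(v-f['cy'])/f['fy'],1]);o=-R.T@t
    return o+d*(z-o[2])/d[2]
m=np.zeros(h.shape[:2],np.uint8)
m[165:215,225:330]=(cv2.inRange(h,(18,120,120),(35,255,255)))[165:215,225:330]
n,l,st,ce=cv2.connectedComponentsWithStats(m)
for i in range(1,n):print('yel',st[i,4],ce[i],ray(*ce[i],44).round(1))
m[:]=0;m[165:215,225:330]=cv2.inRange(h,(0,0,0),(180,255,50))[165:215,225:330]
n,l,st,ce=cv2.connectedComponentsWithStats(m)
for i in range(1,n):
  if st[i,4]>15:print('blk',st[i],ce[i],ray(*ce[i],44).round(1))
```

```text
486.5011308871532 [[ 0.01670572 -0.99985302  0.00385402]
 [-0.99599458 -0.01697963 -0.08778664]
 [ 0.08783918 -0.00237204 -0.99613184]] [ 181.13373163  521.19408188 1508.81719096]
yel 5 [238.6 187.8] [553.1 219.3  44. ]
yel 3 [257.33333333 190.66666667] [545.1 160.9  44. ]
yel 6 [275.  193.5] [537.2 105.9  44. ]
yel 4 [292.5 196.5] [528.7  51.4  44. ]
yel 3 [310.66666667 198.66666667] [523.   -5.1  44. ]
```

View pics/topcrop.png

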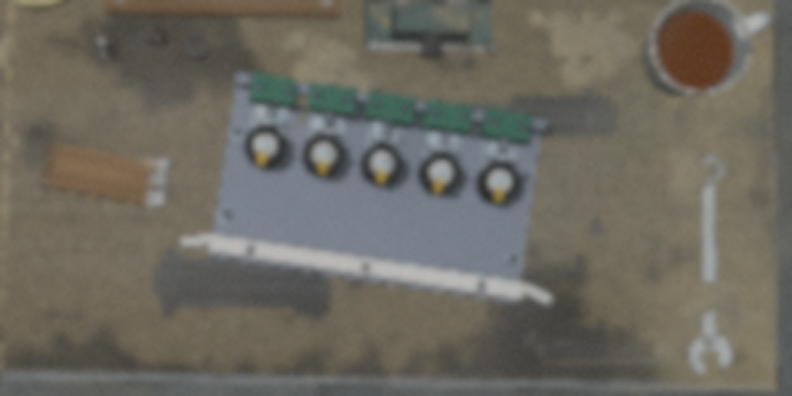

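Run:
```python
import numpy as np
f=np.load('wrist0.npz');print(f['tool_from_camera'].round(3),f['fx'],f['cx'],f['cy'])
T=f['tool_from_camera']
# hypothetical pose: jaw y along guide y, z down; where image corners land at z=40 for TCP height 240
a=np.radians(-7.6);gx=np.array([np.cos(a),np.sin(a),0]);gy=np.array([-gx[1],gx[0],0])
Rt=np.c_[-gx,gy,[0,0,-1]]
for u,v in[(0,0),(511,0),(0,383),(511,383),(256,192)]:
    d=Rt@T[:3,:3]@np.array([(u-f['cx'])/f['fx'],(v-f['cy'])/f['fy'],1]);o=Rt@T[:3,3]
    p=o+d*(-200-o[2])/d[2];print(u,v,'guide-frame offset',(p@gx).round(),(p@gy).round())
```

```text
[[ 0.00000e+00 -9.57000e-01 -2.89000e-01  7.34940e+01]
 [ 1.00000e+00  0.00000e+00 -1.00000e-03 -1.48000e-01]
 [ 1.00000e-03 -2.89000e-01  9.57000e-01 -1.31684e+02]
 [ 0.00000e+00  0.00000e+00  0.00000e+00  1.00000e+00]] 312.71508655298715 249.2788368073342 191.88868036172434
0 0 guide-frame offset -161.0 -234.0
511 0 guide-frame offset -161.0 244.0
0 383 guide-frame offset 298.0 -339.0
511 383 guide-frame offset 298.0 355.0
256 192 guide-frame offset 27.0 7.0
```

```bash
python3 -m jog '[0.027,-0.047,0,0,0,0.05,0, 0.053,-0.095,0,0,0,0.1,0, 0.08,-0.142,0,0,0,0.15,0, 0.106,-0.19,0,0,0,0.209,0, 0.133,-0.237,0,0,0,0.209,0, 0.16,-0.284,0,0,0,0.209,0, 0.186,-0.332,0,0,0,0.209,0, 0.213,-0.379,0,0,0,0.209,0, 0.239,-0.427,0,0,0,0.209,0, 0.256,-0.456,0,0,0,0.209,0, 0.266,-0.474,0,0,0,0.209,0, 0.266,-0.474,0,0,0,0.209,0]' 20
cat > h.py <<'E'
from bench import sense, vision, robot
import cv2,numpy as np
def look(name):
    s=sense();f=vision.grab_frame('wrist');im=f['pixels'][:,:,::-1].copy()
    cv2.imwrite(f'pics/{name}.png',im)
    R=np.array(s['orientation']);T=f['tool_from_camera'];p=np.array(s['ee_pos'])
    def ray(u,v,z):
        d=R@T[:3,:3]@np.array([(u-f['cx'])/f['fx'],(v-f['cy'])/f['fy'],1]);o=R@T[:3,3]+p
        return o+d*(z-o[2])/d[2]
    print('t',s['t'],'p',p.round(1),'Ry',R[:,1].round(4),'F',np.round(s['wrist_force'],2),s['grip_width'])
    h=cv2.cvtColor(im,cv2.COLOR_BGR2HSV)
    m=cv2.inRange(h,(18,110,90),(35,255,255))
    n,l,st,ce=cv2.connectedComponentsWithStats(m)
    for i in range(1,n):
        if st[i,4]>25:
            pts=np.array([ray(u,v,44)[:2] for v,u in np.argwhere(l==i)])
            w,V=np.linalg.eigh(np.cov(pts.T))
            print('yel',st[i,4],ce[i].round(),ray(*ce[i],44).round(1),'axis ang',np.degrees(np.arctan2(V[1,1],V[0,1])).round(),'ext',np.ptp(pts@V[:,1]).round(1))
    return im,ray
E
python3 -c "
from h import *
look('w1')"
```

```text
t: 1.65
ee_pos: [476.1, 113.8, 242.1]
orientation: [[-0.991, 0.135, 0.0], [0.135, 0.991, 0.0], [-0.0, 0.0, -1.0]]
wrist_force: [-0.1, -0.5, -0.2]
grip_width: 0.1
t 1.65 p [476.1 113.8 242.1] Ry [1.352e-01 9.908e-01 1.000e-04] F [-0.11 -0.47 -0.18] 0.14023835458663353
yel 68 [152. 222.] [522.   -4.7  44. ] axis ang 177.0 ext 13.8
yel 63 [203. 222.] [529.9  52.5  44. ] axis ang 170.0 ext 13.6
yel 67 [250. 222.] [537.3 106.4  44. ] axis ang 177.0 ext 13.9
yel 66 [300. 222.] [545.  161.6  44. ] axis ang 179.0 ext 14.1
yel 70 [351. 222.] [552.8 219.4  44. ] axis ang 168.0 ext 13.9
```

View pics/w1.png

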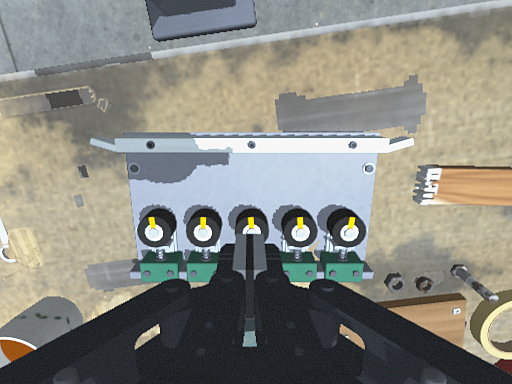

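```bash
python3 -m jog '[0.013,0.048,0,0,0,0,0, 0.027,0.096,0,0,0,0,0, 0.04,0.1435,0,0,0,0,0, 0.04,0.1435,-0.04,0,0,0,0, 0.04,0.1435,-0.09,0,0,0,0, 0.04,0.1435,-0.13,0,0,0,0, 0.04,0.1435,-0.16,0,0,0,0, 0.04,0.1435,-0.18,0,0,0,0, 0.04,0.1435,-0.195,0,0,0,0, 0.04,0.1435,-0.207,0,0,0,0, 0.04,0.1435,-0.207,0,0,0,0]' 20
python3 -c "
from h import *
look('w2')
f=vision.grab_frame('side');cv2.imwrite('pics/s2.png',cv2.resize(f['pixels'][120:240,160:340,::-1],None,fx=4,fy=4))"
```

```text
t: 3.08
ee_pos: [514.8, 258.5, 34.8]
orientation: [[-0.991, 0.132, -0.001], [0.132, 0.991, -0.0], [0.001, -0.0, -1.0]]
wrist_force: [-0.0, 0.3, 0.5]
grip_width: -0.1
t 3.075 p [514.8 258.5  34.8] Ry [ 1.320e-01  9.912e-01 -5.000e-04] F [-0.03  0.33  0.51] -0.09136500319801362
```

View pics/w2.png

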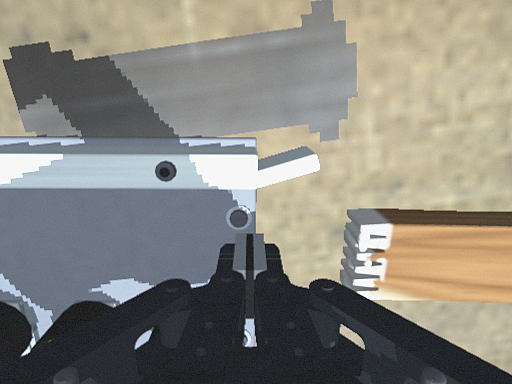

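View pics/s2.png

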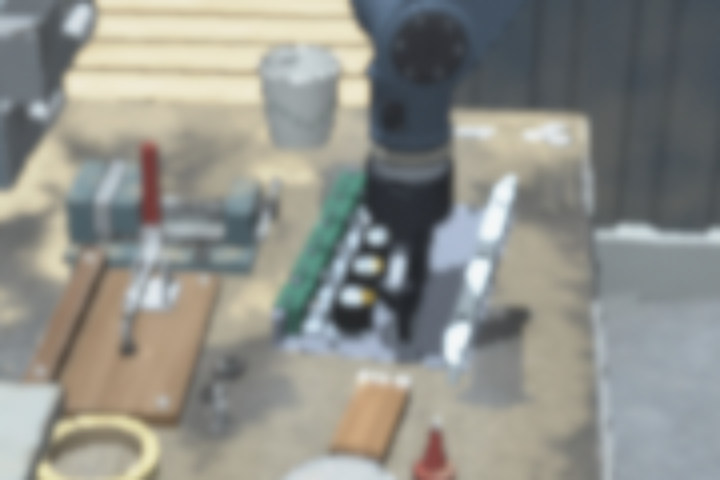

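```bash
python3 -m jog '[0.0139,-0.0019,0,0,0,0,0, 0.0272,-0.0037,0,0,0,0,0, 0.0261,-0.0116,0,0,0,0,0, 0.025,-0.0196,0,0,0,0,0, 0.0241,-0.0265,0,0,0,0,0, 0.0233,-0.0324,0,0,0,0,0, 0.0224,-0.0384,0,0,0,0,0]' 20
python3 -c "
from h import *
look('w3')"
```

```text
t: 4.05
ee_pos: [536.6, 219.5, 35.2]
orientation: [[-0.991, 0.132, -0.002], [0.132, 0.991, -0.0], [0.002, -0.001, -1.0]]
wrist_force: [-4.1, 0.4, 0.5]
grip_width: -0.1
t 4.05 p [536.6 219.5  35.2] Ry [ 1.322e-01  9.912e-01 -7.000e-04] F [-4.15  0.43  0.5 ] -0.11531788441022042
yel 268 [  5. 304.] [539.1 105.5  44. ] axis ang 168.0 ext 14.3
yel 142 [123. 296.] [542.1 160.5  44. ] axis ang 127.0 ext 8.2
```

View pics/w3.png

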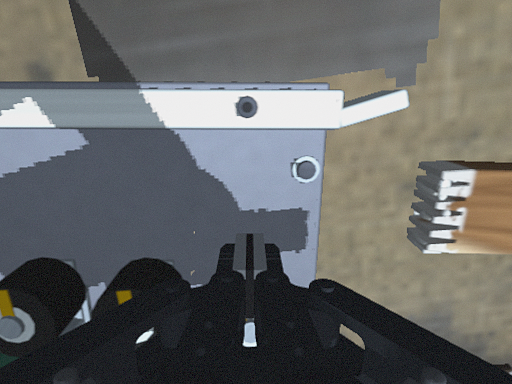

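```bash
python3 -m jog '[-0.001,-0.0069,0,0,0,0,0, -0.0019,-0.0139,0,0,0,0,0, -0.0029,-0.0208,0,0,0,0,0, -0.0038,-0.0277,0,0,0,0,0, -0.0048,-0.0347,0,0,0,0,0, -0.0057,-0.0416,0,0,0,0,0, -0.0067,-0.0485,0,0,0,0,0, -0.0076,-0.0555,0,0,0,0,0, -0.0086,-0.0624,0,0,0,0,0, -0.0095,-0.0693,0,0,0,0,0, -0.0105,-0.0762,0,0,0,0,0, -0.0114,-0.0832,0,0,0,0,0]' 20
python3 -c "
from h import *
look('w4')"
```

```text
t: 5.6
ee_pos: [527.9, 136.2, 35.5]
orientation: [[-0.991, 0.133, 0.003], [0.133, 0.991, 0.0], [-0.003, 0.0, -1.0]]
wrist_force: [0.6, -0.3, 0.5]
grip_width: 0.3
t 5.6 p [527.9 136.2  35.5] Ry [1.326e-01 9.912e-01 5.000e-04] F [ 0.63 -0.26  0.51] 0.2867769569450926
yel 336 [ 67. 297.] [530.7  51.3  44. ] axis ang 169.0 ext 13.7
yel 36 [414. 320.] [564.7 209.3  44. ] axis ang 62.0 ext 4.9
```

View pics/w4.png

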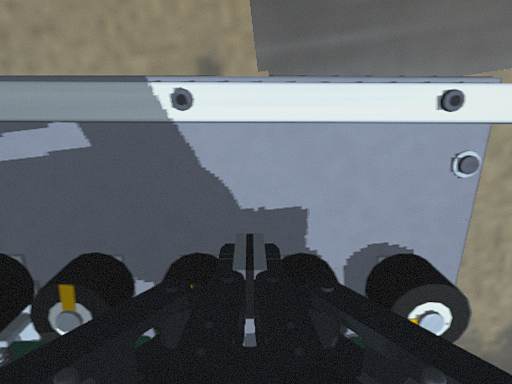

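```bash
python3 -m jog '[-0.001,-0.0069,0,0,0,0,0, -0.0019,-0.0139,0,0,0,0,0, -0.0029,-0.0208,0,0,0,0,0, -0.0038,-0.0277,0,0,0,0,0, -0.0048,-0.0347,0,0,0,0,0, -0.0057,-0.0416,0,0,0,0,0, -0.0067,-0.0485,0,0,0,0,0, -0.0076,-0.0555,0,0,0,0,0, -0.0086,-0.0624,0,0,0,0,0, -0.0095,-0.0693,0,0,0,0,0, -0.0105,-0.0762,0,0,0,0,0, -0.0114,-0.0832,0,0,0,0,0]' 20
python3 -m jog '[-0.001,-0.0069,0,0,0,0,0, -0.0019,-0.0139,0,0,0,0,0, -0.0029,-0.0208,0,0,0,0,0, -0.0038,-0.0277,0,0,0,0,0, -0.0048,-0.0347,0,0,0,0,0, -0.0057,-0.0416,0,0,0,0,0, -0.0067,-0.0485,0,0,0,0,0, -0.0076,-0.0555,0,0,0,0,0, -0.0086,-0.0624,0,0,0,0,0, -0.0095,-0.0693,0,0,0,0,0, -0.0105,-0.0762,0,0,0,0,0, -0.0118,-0.0862,0,0,0,0,0]' 20
python3 -c "
from h import *
look('w5')"
```

```text
t: 7.15
ee_pos: [513.9, 53.2, 35.2]
orientation: [[-0.991, 0.132, -0.002], [0.132, 0.991, 0.0], [0.002, -0.0, -1.0]]
wrist_force: [-3.6, 1.1, 2.3]
grip_width: 0.1
t: 8.65
ee_pos: [505.0, -33.9, 35.7]
orientation: [[-0.991, 0.132, 0.004], [0.132, 0.991, -0.001], [-0.004, -0.001, -1.0]]
wrist_force: [-0.5, -0.9, 0.1]
grip_width: -0.2
t 8.65 p [505.  -33.9  35.7] Ry [ 1.323e-01  9.912e-01 -8.000e-04] F [-0.48 -0.87  0.14] -0.15281400431287737
yel 81 [420. 323.] [543.4  41.9  44. ] axis ang 54.0 ext 7.8
```

View pics/w5.png

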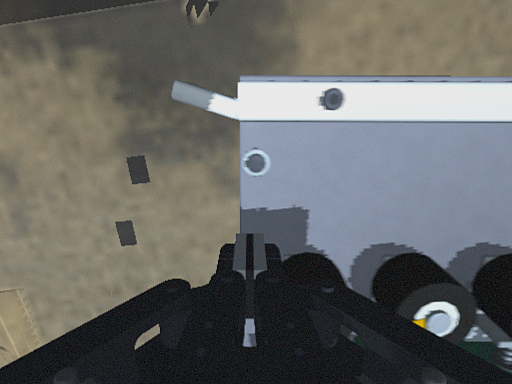

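```bash
python3 -m jog '[-0.013,0.002,0,0,0,0,0, -0.027,0.004,0,0,0,0,0, -0.027,0.004,0.05,0,0,0,0, -0.027,0.004,0.11,0,0,0,0, -0.027,0.01,0.17,0,0,0,0, -0.028,0.05,0.205,0,0,0,0, -0.029,0.11,0.205,0,0,0,0, -0.03,0.149,0.205,0,0,0,0, -0.03,0.149,0.205,0,0,0,0]' 20
python3 -c "
from h import *
im,_=look('w6')
cv2.imwrite('pics/w6c.png',cv2.resize(im[190:290,110:390],None,fx=2.8,fy=2.8,interpolation=cv2.INTER_CUBIC))"
```

```text
t: 9.82
ee_pos: [471.1, 118.8, 239.9]
orientation: [[-0.992, 0.127, -0.001], [0.127, 0.992, 0.0], [0.001, 0.0, -1.0]]
wrist_force: [0.5, -0.8, -0.4]
grip_width: -0.2
t 9.825 p [471.1 118.8 239.9] Ry [1.274e-01 9.919e-01 1.000e-04] F [ 0.5  -0.79 -0.36] -0.22695826620088175
yel 71 [147. 227.] [522.1  -5.5  44. ] axis ang 177.0 ext 13.9
yel 57 [187. 241.] [545.1  36.6  44. ] axis ang 98.0 ext 11.9
yel 63 [285. 243.] [562.1 148.3  44. ] axis ang 110.0 ext 13.6
yel 69 [333. 241.] [566.8 202.9  44. ] axis ang 93.0 ext 14.1
```

View pics/w6c.png

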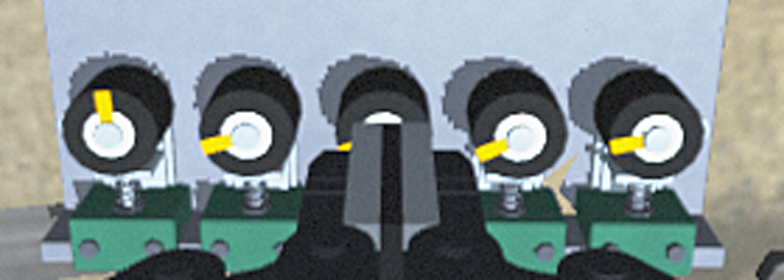

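```bash
python3 -m jog '[0.004,-0.05,0,0,0,0,0, 0.008,-0.1,0,0,0,0,0, 0.0123,-0.1153,0,0,0,0,0, 0.0123,-0.1153,-0.05,0,0,0,0, 0.0123,-0.1153,-0.1,0,0,0,0, 0.0123,-0.1153,-0.14,0,0,0,0, 0.0123,-0.1153,-0.17,0,0,0,0, 0.0123,-0.1153,-0.19,0,0,0,0, 0.0123,-0.1153,-0.2,0,0,0,0, 0.0123,-0.1153,-0.205,0,0,0,0, 0.0123,-0.1153,-0.205,0,0,0,0, 0.0123,-0.1153,-0.205,0,0,0,0]' 20
python3 -m jog '[0.005,-0.0007,0,0,0,0,0, 0.01,-0.0014,0,0,0,0,0, 0.013,-0.0018,0,0,0,0,0, 0.016,-0.0022,0,0,0,0,0, 0.018,-0.0025,0,0,0,0,0, 0.02,-0.0027,0,0,0,0,0, 0.0213,-0.0029,0,0,0,0,0, 0.0213,-0.0029,0,0,0,0,0, 0.0213,-0.0029,0,0,0,0,0, 0.0213,-0.0029,0,0,0,0,0, 0.0213,-0.0029,0,0,0,0,0]' 20
python3 -c "
from h import *
look('w7')
f=vision.grab_frame('top');cv2.imwrite('pics/t7.png',cv2.resize(f['pixels'][140:260,160:400,::-1],None,fx=3.3,fy=3.3,interpolation=cv2.INTER_CUBIC))
look('w8')"
```

```text
t: 11.38
ee_pos: [486.0, 1.0, 36.0]
orientation: [[-0.991, 0.132, 0.001], [0.132, 0.991, -0.0], [-0.001, -0.0, -1.0]]
wrist_force: [0.8, 0.3, -0.2]
grip_width: -0.1
t: 12.75
ee_pos: [506.4, -1.8, 35.2]
orientation: [[-0.991, 0.132, -0.001], [0.132, 0.991, 0.0], [0.001, 0.0, -1.0]]
wrist_force: [-3.4, 0.9, 0.5]
grip_width: 0.1
t 12.75 p [506.4  -1.8  35.2] Ry [1.324e-01 9.912e-01 1.000e-04] F [-3.41  0.85  0.5 ] 0.12043298824921994
yel 319 [463. 335.] [554.2  94.2  44. ] axis ang 106.0 ext 14.2
yel 124 [347. 332.] [545.3  39.5  44. ] axis ang 56.0 ext 9.0
t 12.85 p [506.6  -1.8  35.2] Ry [1.324e-01 9.912e-01 1.000e-04] F [-3.54  0.03  0.12] -0.06760083615841665
yel 327 [463. 335.] [554.2  94.3  44. ] axis ang 105.0 ext 14.2
yel 123 [347. 332.] [545.4  39.4  44. ] axis ang 56.0 ext 9.0
```

View pics/w7.png

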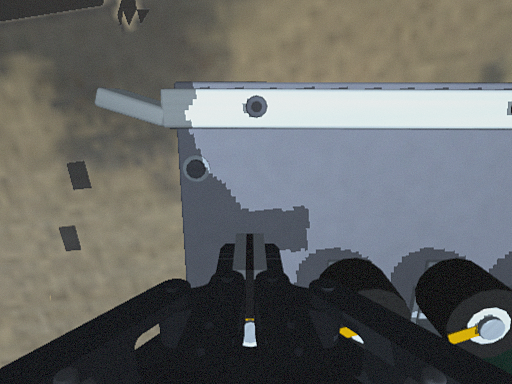

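View pics/t7.png

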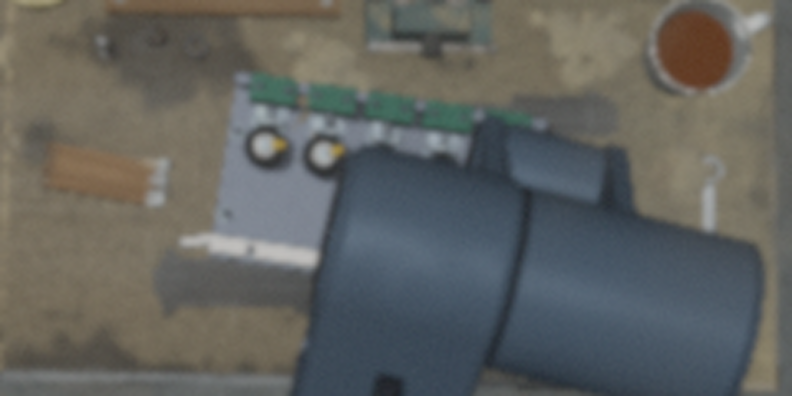

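```bash
python3 -m jog '[0.0006,0,0,0,0,0,0, 0.0012,-0.0002,0,0,0,0,0, 0.0012,-0.0002,0,0,0,0,0, 0.0012,-0.0002,0,0,0,0,0, 0.0012,-0.0002,0,0,0,0,0, 0.0012,-0.0002,0,0,0,0,0, 0.0012,-0.0002,0,0,0,0,0, 0.0012,-0.0002,0,0,0,0,0, 0.0012,-0.0002,0,0,0,0,0, 0.0012,-0.0002,0,0,0,0,0]' 20
python3 -c "
from bench import *
for i in range(4):
    vision.grab_frame('side');s=sense();print(s['t'],s['wrist_force'].round(2) if hasattr(s['wrist_force'],'round') else s['wrist_force'],s['ee_pos'])
robot.finish_job()"
```

```text
t: 14.15
ee_pos: [508.0, -2.0, 35.3]
orientation: [[-0.991, 0.132, -0.0], [0.132, 0.991, 0.0], [0.0, 0.0, -1.0]]
wrist_force: [-4.2, 0.9, -1.2]
grip_width: -0.1
14.2 [-3.16  0.15 -1.52] [507.98821979  -2.03273426  35.27447349]
14.25 [-2.68  0.18 -1.25] [507.95944374  -2.00147349  35.25655301]
14.3 [-3.09  1.15 -0.21] [507.9790843   -2.0294373   35.26101196]
14.35 [-4.    1.28 -0.13] [507.99410439  -2.01851779  35.27180844]
the job is handed in; nothing more can be done
```

I ran the closed fingertips along all five rollers from +y to -y, about 3 mm past their rest faces. The job was handed in at about 14.4 s, and no verdict was reported.

- **Free rollers:** The wrist picture after the sweep showed the marks at y = +112, +56 and -56 mm turned by roughly 1.3 to 1.8 rad. The fingers partly hid the middle one in that picture. A later view showed its mark turned by a similar amount.
- **Seized roller:** The roller at y = -112 mm was swept at the same depth, and its mark stayed pointing at the fence.
- **Final hold:** The fingers rest on the -112 mm roller alone. Its neighbour is well clear of the fingers.
- **Contact force:** The last readings across the channel were noisy, between about 2.7 and 4.2 N, with a sensor offset of about 0.5 N. The mean of about 3.4 N suggests 2 to 3 mm of spring travel. By geometry the last 1.2 mm push should have given 3 to 4 mm. I did not measure the travel itself.
- **Loose things:** In the last views, the loose things I could see had not moved. The arm hid part of the top view.

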